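# Find the socket that fits the clamp nut and nip the clamp up

### The job

The wooden blank on the slotted plate is held by a strap clamp whose nut is still loose: try the sockets from the rack on that nut, gently, never forcing one that will not go on, and stand those that do not fit (too small to go on, or so big that they just spin round) back on the rack's pegs. With the socket that fits, pushed right down over the nut, turn the nut clockwise until it is tight, and finish there: still gripping that socket, fully down and upright on the tight nut. Leave the other things on the bench where they are.

Things in the scene. Friction and masses are not known exactly. Their poses are not given: they have to be found in the camera images.
- socket_small: smallest steel socket with drive adapter, 0.22 kg, mouth down on a peg. Origin: centre of the mouth, z up. Round body 30 mm wide to 38 mm up, collar 25 mm wide to 46 mm, then a dark square stem 16 x 16 mm to 92 mm, flats facing x and y, to grip. Six-sided hole 30 mm deep for a 18 mm nut (hole 19.4 mm across flats, flared mouth), two corners on the x axis. Play on its nut 0.15 rad each way
- socket_medium: middle steel socket with drive adapter, 0.22 kg, mouth down on a peg. Origin: centre of the mouth, z up. Round body 33 mm wide to 38 mm up, collar 25 mm wide to 46 mm, then a dark square stem 16 x 16 mm to 92 mm, flats facing x and y, to grip. Six-sided hole 30 mm deep for a 21 mm nut (hole 22.4 mm across flats, flared mouth), two corners on the x axis. Play on its nut 0.15 rad each way
- socket_large: largest steel socket with drive adapter, 0.22 kg, mouth down on a peg. Origin: centre of the mouth, z up. Round body 37 mm wide to 38 mm up, collar 25 mm wide to 46 mm, then a dark square stem 16 x 16 mm to 92 mm, flats facing x and y, to grip. Six-sided hole 30 mm deep for a 24 mm nut (hole 25.4 mm across flats, flared mouth), two corners on the x axis. Play on its nut 0.15 rad each way
- bolt_a: one of three fixed upright studs, each with a collar nut of a different size: hexagon 18, 21 or 24 mm across flats, 14, 16 or 18 mm high, top 3 mm tapered, stud end 6 mm above; which is which is not told. Origin: on the axis, top of the nut's collar, where a socket's mouth rests (one too small stops 11 mm or more higher), 64.5 mm above the worktop. One is at point clamp; the others are spares
- bolt_b: another of three fixed upright studs, each with a collar nut of a different size: hexagon 18, 21 or 24 mm across flats, 14, 16 or 18 mm high, top 3 mm tapered, stud end 6 mm above; which is which is not told. Origin: on the axis, top of the nut's collar, where a socket's mouth rests (one too small stops 11 mm or more higher), 64.5 mm above the worktop. One is at point clamp; the others are spares
- bolt_c: another of three fixed upright studs, each with a collar nut of a different size: hexagon 18, 21 or 24 mm across flats, 14, 16 or 18 mm high, top 3 mm tapered, stud end 6 mm above; which is which is not told. Origin: on the axis, top of the nut's collar, where a socket's mouth rests (one too small stops 11 mm or more higher), 64.5 mm above the worktop. One is at point clamp; the others are spares
- nut_a (a joint): angle of the nut on bolt_a, 0 to 1.05 rad; grows as it turns clockwise seen from above (tightening); at 1.05 it is tight and stops. At 0 two hexagon corners lie on bolt_a's x axis; at q they are q clockwise of it. Turns against a steady friction of about 0.15 Nm, stays where left
- nut_b (a joint): angle of the nut on bolt_b, 0 to 1.05 rad; grows as it turns clockwise seen from above (tightening); at 1.05 it is tight and stops. At 0 two hexagon corners lie on bolt_b's x axis; at q they are q clockwise of it. Turns against a steady friction of about 0.15 Nm, stays where left
- nut_c (a joint): angle of the nut on bolt_c, 0 to 1.05 rad; grows as it turns clockwise seen from above (tightening); at 1.05 it is tight and stops. At 0 two hexagon corners lie on bolt_c's x axis; at q they are q clockwise of it. Turns against a steady friction of about 0.15 Nm, stays where left
- clamp (a point): the place of the clamp's bolt: on its axis, at the height of the nut's collar top (64.5 mm above the worktop). The bolt of the three that stands here carries the nut to be tightened; the black strap it passes through presses on the turning blank
- clamp_plate: the grey slotted steel plate, 150 (x) x 170 (y) x 24 mm, screwed to the worktop, with a black strap clamp over its middle, along x, top 58 mm above the worktop, holding a 22 x 150 x 22 mm square wooden blank that lies along y. Origin: centre of the underside, z up
- socket_rack: the light wooden rack, fixed, 240 (x) x 60 (y) x 18 mm, with three upright dowel pegs, 12 mm in diameter, 24 mm tall above the board, 75 mm apart along x. Origin: centre of the underside; a socket on a peg has its mouth on the board's top, 18 mm above the worktop
- peg_1 (a point): foot of the first peg, on its axis at the board's top
- peg_2 (a point): foot of the middle peg, likewise
- peg_3 (a point): foot of the third peg, likewise
- mallet: beech mallet lying at the back, 231 x 100 x 60 mm; leave alone
- sanding_block: brown rubber sanding block, 52 x 68 x 24 mm; leave alone
- tape_roll: roll of masking tape lying flat, 96 mm across, 24 mm high; leave alone
- spare_blank: dark square wooden blank, 22 x 150 x 22 mm, lying behind the rack; leave alone
- turned_top: small turned wooden part, 36 mm across, 52 mm tall; leave alone
Mind the look-alikes: they are no part of the job. What is shaped like the socket_medium but orange or yellow is not meant.

How it is judged:
On the way:
1. the socket that fits, in the gripper, is right down over the clamp's nut (((horizontal distance between bolt_a and clamp below 0.01 m and z of socket_small in the frame of bolt_a between -0.003 and 0.003 m and horizontal distance between socket_small and bolt_a below 0.003 m and angle between socket_small's own z axis and vertical below 0.06 rad and contact force between the fingers and socket_small above 1.5 N) or (horizontal distance between bolt_b and clamp below 0.01 m and z of socket_medium in the frame of bolt_b between -0.003 and 0.003 m and horizontal distance between socket_medium and bolt_b below 0.003 m and angle between socket_medium's own z axis and vertical below 0.06 rad and contact force between the fingers and socket_medium above 1.5 N) or (horizontal distance between bolt_c and clamp below 0.01 m and z of socket_large in the frame of bolt_c between -0.003 and 0.003 m and horizontal distance between socket_large and bolt_c below 0.003 m and angle between socket_large's own z axis and vertical below 0.06 rad and contact force between the fingers and socket_large above 1.5 N))), for 0.2 s.
At the end, for the whole second after the job is handed in: The fitting socket is gripped (over 1.5 N), still, upright within 0.06 rad, its mouth within 3 mm of the clamp nut's collar and of the bolt's axis; that nut is past 0.9 rad (tight is 1.05); the other two stand upright on the rack's board within 12 mm of a peg's axis (((horizontal distance between bolt_a and clamp below 0.01 m and z of socket_small in the frame of bolt_a between -0.003 and 0.003 m and horizontal distance between socket_small and bolt_a below 0.003 m and angle between socket_small's own z axis and vertical below 0.06 rad and contact force between the fingers and socket_small above 1.5 N and value of joint nut_a above 0.9 rad and linear speed of each of socket_small, socket_medium, socket_large below 0.02 m/s and z of each of socket_medium, socket_large in the frame of socket_rack below 0.022 m and angle between each of socket_medium, socket_large's own z axis and vertical below 0.12 rad and (horizontal distance between socket_medium and peg_1 below 0.012 m or horizontal distance between socket_medium and peg_2 below 0.012 m or horizontal distance between socket_medium and peg_3 below 0.012 m) and (horizontal distance between socket_large and peg_1 below 0.012 m or horizontal distance between socket_large and peg_2 below 0.012 m or horizontal distance between socket_large and peg_3 below 0.012 m)) or (horizontal distance between bolt_b and clamp below 0.01 m and z of socket_medium in the frame of bolt_b between -0.003 and 0.003 m and horizontal distance between socket_medium and bolt_b below 0.003 m and angle between socket_medium's own z axis and vertical below 0.06 rad and contact force between the fingers and socket_medium above 1.5 N and value of joint nut_b above 0.9 rad and linear speed of each of socket_medium, socket_small, socket_large below 0.02 m/s and z of each of socket_small, socket_large in the frame of socket_rack below 0.022 m and angle between each of socket_small, socket_large's own z axis and vertical below 0.12 rad and (horizontal distance between socket_small and peg_1 below 0.012 m or horizontal distance between socket_small and peg_2 below 0.012 m or horizontal distance between socket_small and peg_3 below 0.012 m) and (horizontal distance between socket_large and peg_1 below 0.012 m or horizontal distance between socket_large and peg_2 below 0.012 m or horizontal distance between socket_large and peg_3 below 0.012 m)) or (horizontal distance between bolt_c and clamp below 0.01 m and z of socket_large in the frame of bolt_c between -0.003 and 0.003 m and horizontal distance between socket_large and bolt_c below 0.003 m and angle between socket_large's own z axis and vertical below 0.06 rad and contact force between the fingers and socket_large above 1.5 N and value of joint nut_c above 0.9 rad and linear speed of each of socket_large, socket_small, socket_medium below 0.02 m/s and z of each of socket_small, socket_medium in the frame of socket_rack below 0.022 m and angle between each of socket_small, socket_medium's own z axis and vertical below 0.12 rad and (horizontal distance between socket_small and peg_1 below 0.012 m or horizontal distance between socket_small and peg_2 below 0.012 m or horizontal distance between socket_small and peg_3 below 0.012 m) and (horizontal distance between socket_medium and peg_1 below 0.012 m or horizontal distance between socket_medium and peg_2 below 0.012 m or horizontal distance between socket_medium and peg_3 below 0.012 m)))); the arm keeps its last pose, push and grip.
It fails at once if a bolt or its nut is pressed with more than 40 N while its fitting socket is not over it (forcing) ((contact force between bolt_a and anything else above 40 N and not (z of socket_small in the frame of bolt_a below 0.01 m and horizontal distance between socket_small and bolt_a below 0.003 m and angle between socket_small's own z axis and vertical below 0.06 rad)) or (contact force between bolt_b and anything else above 40 N and not (z of socket_medium in the frame of bolt_b below 0.01 m and horizontal distance between socket_medium and bolt_b below 0.003 m and angle between socket_medium's own z axis and vertical below 0.06 rad)) or (contact force between bolt_c and anything else above 40 N and not (z of socket_large in the frame of bolt_c below 0.01 m and horizontal distance between socket_large and bolt_c below 0.003 m and angle between socket_large's own z axis and vertical below 0.06 rad))).
It fails at once if the mallet, sanding block, tape roll, spare blank or turned part is moved by more than 30 mm (distance of any of mallet, sanding_block, tape_roll, spare_blank, turned_top from where it was at the start of the episode above 0.03 m).
It also fails if it takes over 72 s, if anything falls off the work surface, if the arm or the gripper's body presses on something with over 40 N, if the wrist force passes 120 N, or if a joint passes its speed limit or range.

### The arm

A 6-joint arm with a two-finger parallel gripper is mounted at the origin on a cart in front of the work surface, level with it; the furniture and walls round the work are solid. World frame = base frame: x ahead of the robot, y to its left, z up, the work surface at z = 0. Lengths are in m, angles in rad, forces in N, time in s.
With the tool pointing down it reaches from about 0.35 to 0.85 m from the base axis. Payload 8.1 kg.
Tool frame: the origin (TCP) lies at the very end of the fingers, on their centre line; the grasp point (between the pads) lies 19 mm behind it; x points along the fingers, y is the direction in which the jaws open and shut, and the axes are right-handed (so a half turn about x gives the same grasp; the last joint's range is limited). The gripper opens to 93 mm and grips with 3 to 60 N. Pads are 15 mm wide; open, the fingers measure 128 mm over their backs; the gripper's body (75 mm by 188 mm) begins 65 mm behind the grasp point.
Start: joints at [-1.202, 0.13, 1.488, -0, 1.523, -0.085], TCP at [0.263, -0.539, 0.219] pointing down, gripper open.
Joint ranges: [-2.96, 2.96], [-0.89, 2.26], [0.02, 2.5], [-1.34, 4.48], [0, 2.73], [-2.66, 2.66]. Speed limits (rad/s): [2.39, 2.39, 2.79, 3.14, 3.14, 3.14].

### API

Orientations are given as a unit quaternion [w, x, y, z].
In Python, from rig import bot gives the robot as it stands.
- The arm moves only by the tool send_rows, never from a script. Its arguments are lists of equal length, an entry for each row: "xyz": the shift along the tool's x, y, z in cm, a list of three; "yaw": the turn about the tool's x in degrees; "gripper": the opening, from 0 (shut) to 1 (fully open). A call has 1 to 10 rows; each row shifts and turns the pose as measured when the row begins, along the tool's axes as they then stand; what a row does not reach is not made up. A row lasts 1/8 s, in which the tool goes at most 62.5 mm and 10.7 degrees, less where a joint would pass 70% of its speed; a pose out of reach is approached as far as the arm can. A call is refused whole if a number of a shift passes 6.25 or a number of a turn 10.7, either way. A call with a gripper value outside its range is refused whole. The fingers move at their own pace and stop on an object; "newtons" is the grip in N (left out, the last holds). Time passes only in rows, so rows that do not move let the fingers close. It gives the time, the measured TCP pose, the force and the opening at its end, in the units of the state.
- bot.get_obs(): the state, without advancing time (a new reading comes with each control period).
- bot.snapshot(name): name is "scene" or "top"; returns (picture, depth): 420x560x3 uint8, red, green, blue; 420x560 float32, m along the optical axis (not along the pixel's ray), 0 where there is no reading.
- bot.calibration(name): a dict with "fx", "fy", "cx", "cy" (pixels), "rvec" (rotation vector, rad) and "tvec" (3), from world to camera coordinates, as OpenCV has them. Camera axes: x right, y down, z forward; pixel columns grow to the right and rows downward; lengths in m; the calibration is good to about 2 mm. A picture is of the moment at which its call begins. calibration takes no time and is no camera call.
- bot.job_done(): hands the job in, once; it reports no verdict.
The state is a dict: "time": time; "joint_pos": joint angles; "dq": joint speeds; "effort": joint torques, N m; "tcp_pos": TCP position; "ee_rot": TCP orientation; "wrist_force": force on the tool from outside, world axes, zero at the start; "ft_torque": the same for the moment, N m; "gripper_width": finger opening in m.
Only numpy, scipy, OpenCV 4.12 (cv2) and the standard library are available. Lean on these libraries where they do the work, as an engineer would, in place of code of your own. Each camera call takes 0.05 s, during which the arm holds its last target. There are 200 camera calls.

## Working session

There is one attempt and no reset: what is moved stays moved. The work goes in short steps, Python scripts to look and compute and a tool call to move; the robot and the scene stay as the last step left them, time stands still between calls to the robot, and variables do not carry over. Pictures are saved under pics/ and viewed, about 8 in all and at most 12, crops included, and the job is handed in when it is done.

Besides the shell and the picture viewer there is one more tool, called by a JSON object that holds its "api" and its "payload". send_rows: Moves the arm, as the interface text tells. Its arguments: {"type":"object","properties":{"xyz":{"type":"array","items":{"type":"array","items":{"type":"number"}}},"yaw":{"type":"array","items":{"type":"number"}},"gripper":{"type":"array","items":{"type":"number"}},"newtons":{"type":"number"}},"required":["xyz","yaw","gripper"]}

```bash
ls; mkdir -p pics; cat > h.py <<'E'
import numpy as np, cv2
from rig import bot
def cloud(n):
    p,d=bot.snapshot(n); c=bot.calibration(n)
    R,_=cv2.Rodrigues(np.array(c["rvec"],float)); t=np.array(c["tvec"],float).ravel()
    v,u=np.mgrid[:420,:560]
    X=np.stack([(u-c["cx"])/c["fx"]*d,(v-c["cy"])/c["fy"]*d,d],-1)
    W=(X-t)@R
    W[d==0]=np.nan
    return p,W
E
python3 - <<'E'
from h import *
for n in("scene","top"):
    p,W=cloud(n); np.savez(f"{n}.npz",p=p,W=W)
    cv2.imwrite(f"pics/{n}0.png",p[...,::-1])
    c=bot.calibration(n);R,_=cv2.Rodrigues(np.array(c["rvec"],float));print(n,c["fx"],-R.T@np.array(c["tvec"]).ravel(),R[2])
o=bot.get_obs();print(o)
E
```

```text
pics
scene 402.91641053974223 [-0.12428461 -0.8524088   0.52769957] [ 0.63069343  0.60688132 -0.48365366]
top 492.134272088117 [ 0.4110017  -0.23575996  1.30386141] [ 0.05327736 -0.00106114 -0.99857919]
{'time': 0.1, 'joint_pos': array([-1.20235233e+00,  1.31080999e-01,  1.48914234e+00, -1.97473092e-05,
        1.52299054e+00, -8.54040342e-02]), 'dq': array([-0.00040379, -0.00038828, -0.00265224,  0.00108991,  0.00013815,
       -0.00124449]), 'effort': array([ 1.07946613e-03, -5.61342859e+01, -4.93093622e+01,  7.70912133e-02,
        2.90891191e-02, -4.54788267e-05]), 'tcp_pos': array([ 0.26288753, -0.53878829,  0.21771051]), 'ee_rot': array([-0.15851973, -0.68889066, -0.15965267,  0.68906616]), 'wrist_force': array([1.0180961 , 0.70633355, 0.47623695]), 'ft_torque': array([-0.00717056,  0.0020092 ,  0.04534866]), 'gripper_width': 0.09276718783813503}
```

View pics/scene0.png

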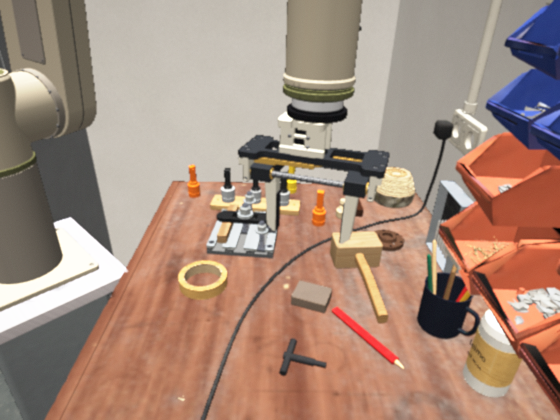

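View pics/top0.png

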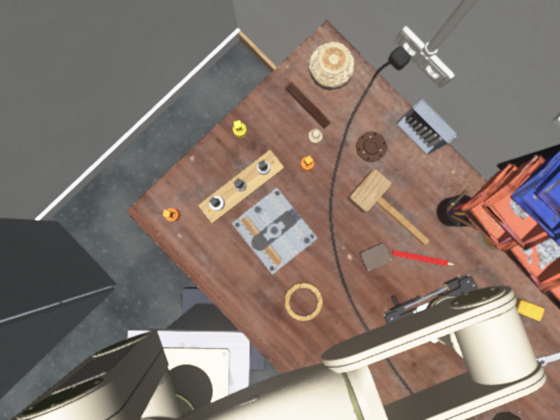

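The top view shows the rack with stems at about (216,203), (240,185) and (264,167), and the plate with the strap at (275,230). I'll measure these from the depth.

```bash
python3 - <<'E'
from h import *
D=np.load("top.npz");p,W=D["p"],D["W"]
cr=p[140:290,180:340];cv2.imwrite("pics/crop.png",cv2.resize(cr,(800,750),interpolation=cv2.INTER_CUBIC)[:600,:,::-1])
for u,v in[(216,203),(240,185),(264,167),(275,230)]:
    s=W[v-14:v+15,u-14:u+15];print(u,v,"zmax",np.nanmax(s[...,2]))
np.set_printoptions(linewidth=250,precision=3,suppress=True)
z=(W[...,2]*1000)
print("socket zone");print(np.round(z[195:218,206:232]).astype(int))
print("plate");print(np.round(z[200:262,248:304:1])[::2].astype(int))
E
```

```text
216 203 zmax 0.11840368656148965
240 185 zmax 0.11559534220297572
264 167 zmax 0.11487788935623022
275 230 zmax 0.09406542825316472
socket zone
[[                  -1                    3                    1                    2                    2                   18                   17                   19                   22                   23                   17
                    17                   20                   19                   17                   17                   22                   20                   24                   22                   18                   15
                    19                   24                   18                   22]
 [                   0                    2                   -3                   21                   17                   20                   18                   56                   61                   53                   58
                    58                   55                   17                   20                   19                   19                   21                   16 
[... 11346 characters left out ...]
          20                   21                   17                   21                   22
                    15                   23                   18                    1                   -1                   -2                   -2                    3                    0                    7                    2
                    -3                    0                   -1                    4]]
plate
[[ 2  4  4 ...  4  5  0]
 [ 1  1  3 ... -1  3  2]
 [-1  1  1 ...  0 -1  0]
 ...
 [ 4  5 -5 ... -3  6 -1]
 [ 4  5 -3 ...  1 -3  0]
 [ 4  3  2 ...  1  2  3]]<stdin>:8: RuntimeWarning: invalid value encountered in cast
<stdin>:9: RuntimeWarning: invalid value encountered in cast
```

View pics/crop.png

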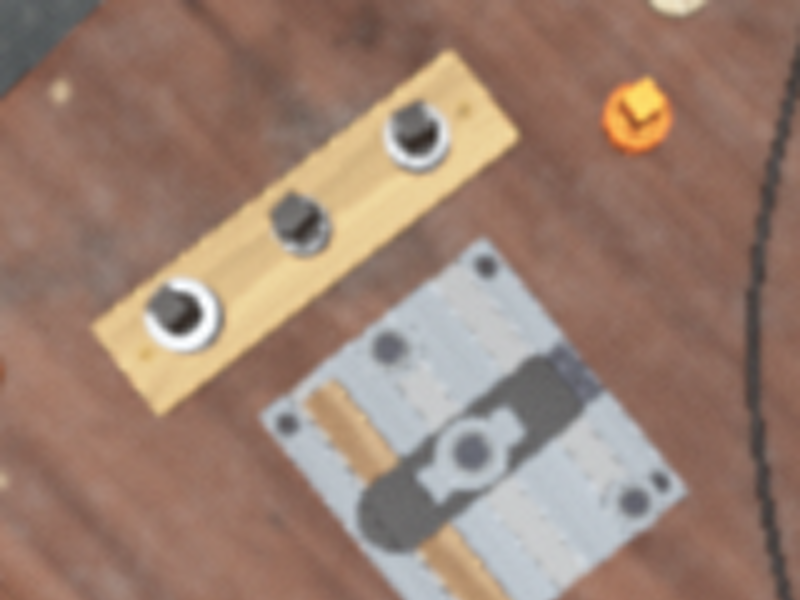

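The crop shows the large socket on the left peg, small in the middle and medium on the right. The clamp stud is at about (274,230.4) px, with spare studs near (258,209) and (307,240). I'll average the depth to compare stud heights and get poses.

```bash
python3 - <<'E'
from h import *
import warnings;warnings.filterwarnings("ignore")
ps=[];Ws=[]
for i in range(12):
    p,W=cloud("top");ps.append(p.astype(float));Ws.append(W)
p=np.mean(ps,0);W=np.nanmedian(Ws,0);np.savez("avg.npz",p=p,W=W)
z=W[...,2]*1000
for n,u,v in[("clamp",274,230),("s1",258,209),("s2",307,240)]:
    print(n);
    for r in z[v-7:v+8,u-9:u+10]: print(" ".join("%3.0f"%x for x in r))
vv,uu=np.mgrid[:420,:560]
def comp(u,v,r,lo,hi):
    m=(np.hypot(uu-u,vv-v)<r)&(z>lo)&(z<hi)
    q=W[m]; return m.sum(),np.median(q,0).round(4),q.mean(0).round(4),[uu[m].mean().round(2),vv[m].mean().round(2)]
for n,u,v in[("L",214,201),("S",238,183),("M",263,164)]:
    print(n,comp(u,v,9,105,125),comp(u+2,v+2,14,49,61))
    m=((np.hypot(uu-u,vv-v)<9)&(z>104)); q=W[m][:,:2].astype(np.float32)*1000
    print(cv2.minAreaRect(q))
for n,u,v in[("clamp",274,230),("s1",258,209),("s2",307,240)]: print(n,comp(u,v,8,76,100))
m=(z>12)&(z<24)&(np.hypot(uu-240,vv-186)<60)&(uu-vv*0<290); 
n,l,st,c=cv2.connectedComponentsWithStats(((z>12)&(z<130)).astype(np.uint8))
for nm,u,v in(("rack",225,200),("plate",250,235)):
    k=np.bincount(l[v-5:v+6,u-5:u+6].ravel()).argmax();q=W[(l==k)&(z<(24 if nm=="rack" else 30))][:,:2].astype(np.float32)*1000
    print(nm,k,cv2.minAreaRect(q))
E
```

```text
clamp
 12  12  10  11  10  12  60  60  59  59  58  59  55  25  24  25  26  24  60
 11  13  10  10  12  59  66  64  67  65  66  64  62  25  24  26  25  25  24
 26  10  10  60  62  65  64  64  63  80  66  65  66  66  24  26  25  26  25
 25  21  59  64  65  65  65  80  83  83  80  64  65  66  65  24  25  25  25
 25  59  59  66  64  80  82  84  83  84  84  83  81  67  65  65  24  25  24
 59  59  63  66  64  83  84  90  90  90  89  85  83  80  65  65  26  24  59
 57  58  65  65  80  84  90  89  89  89  90  89  83  83  68  66  23  61  59
 59  60  67  65  80  84  89  90  90  89  90  89  85  81  67  67  58  58  58
 59  58  65  66  81  85  88  90  89  90  89  90  84  81  65  67  60  60  58
 59  25  66  66  81  84  89  90  90  89  90  90  84  80  66  66  61  59  59
 26  25  27  64  66  82  84  88  90  90  89  85  83  80  65  64  59  59  58
 25  25  23  66  65  65  83  82  83  83  85  82  80  63  68  62  59  25  25
 26  25  25  26  64  66  65  80  82  80  79  65  66  66  67  59  10  24  26
 25  28  26  26  24  66  65  66  65  65  66  67  66  64  58  11  11  11  26
 26  24  24  26  25  23  61  6
[... 3338 characters left out ...]
9.99114990234375), (16.012351989746094, 16.631214141845703), 27.61647605895996)
clamp (np.int64(82), array([ 0.417 , -0.2212,  0.084 ]), array([ 0.4162, -0.2205,  0.0851]), [np.float64(273.66), np.float64(230.39)])
s1 (np.int64(63), array([ 0.4662, -0.1785,  0.0817]), array([ 0.4669, -0.1789,  0.083 ]), [np.float64(257.24), np.float64(209.7)])
s2 (np.int64(46), array([ 0.3935, -0.301 ,  0.0799]), array([ 0.3929, -0.3014,  0.081 ]), [np.float64(306.17), np.float64(240.26)])
rack 10 ((531.494384765625, -130.90643310546875), (60.14678192138672, 239.77798461914062), 38.62055206298828)
plate 13 ((416.1600036621094, -220.47586059570312), (169.81317138671875, 149.83779907226562), 39.38976287841797)
```

The depth settles the sizes. Stud tops are at about 89.5 mm (clamp), 87.5 and 85.5 mm, and the clamp's hexagon is also the widest, so it is the 24 mm nut and takes socket_large on the left peg. I'll work out the approach.

```bash
cat >> h.py <<'E'
from scipy.spatial.transform import Rotation as Ro
def st(target=None,jaw=None):
    o=bot.get_obs();w,x,y,z=o["ee_rot"];M=Ro.from_quat([x,y,z,w]).as_matrix()
    print("t",o["time"],"tcp",(o["tcp_pos"]*1000).round(1),"w",round(o["gripper_width"]*1000,1),"F",o["wrist_force"].round(1),"T",o["ft_torque"].round(2),"q",o["joint_pos"].round(2))
    print("jaw yaw deg",np.degrees(np.arctan2(M[1,1],M[0,1])).round(2),"tilt",M[2,1].round(3),M[2,2].round(3),"xaxis",M[:,0].round(3))
    if target is not None: print("tool shift cm",(M.T@(np.array(target)-o["tcp_pos"])*100).round(2))
E
python3 - <<'E'
from h import *
st([.4846,-.0718,.150])
D=np.load("avg.npz");W=D["W"];p=D["p"];z=W[...,2]*1000
# hexagon phase of the clamp nut: 6th harmonic over rim pixels
vv,uu=np.mgrid[:420,:560];m=(np.hypot(uu-273.7,vv-230.4)<9)&(z>75)
c=np.array([.4162,-.2205]);best=[]
q=W[(np.hypot(uu-273.7,vv-230.4)<11)&(z>60)];ins=q[:,2]>.075;d=q[:,:2]-c
for a in range(0,60,3):
    e=np.max([d@[np.cos(np.radians(a+30+60*k)),np.sin(np.radians(a+30+60*k))] for k in range(6)],0)
    best.append((int(((e<.0120)!=ins).sum()),a))
print("corner phase",best)
for n,(u,v) in dict(L=(212.8,201.2),S=(237.5,182.2),M=(261.9,163.8)).items():
    q=W[(np.hypot(uu-u,vv-v)<11)];q=q[(q[:,2]>.1)|(q[:,2]<.07)];ins=q[:,2]>.1;c=W[(np.hypot(uu-u,vv-v)<9)&(z>104)].mean(0)[:2];d=q[:,:2]-c
    print(n,c.round(4),[(a,int(((np.max(np.abs(np.stack([d@[np.cos(np.radians(a)),np.sin(np.radians(a))],d@[-np.sin(np.radians(a)),np.cos(np.radians(a))]])),0)<.0085)!=ins).sum())) for a in range(0,90,6)])
E
```

```text
t 0.7 tcp [ 263.1 -539.3  218.7] w 92.9 F [ 0.5  0.9 -0.1] T [ 0.02  0.01 -0.03] q [-1.2   0.13  1.49 -0.    1.52 -0.09]
jaw yaw deg -64.0 tilt 0.0 0.0 xaxis [ 0. -0. -1.]
tool shift cm [  6.86 -32.31 -40.41]
corner phase [(1, 0), (3, 3), (5, 6), (8, 9), (6, 12), (7, 15), (8, 18), (11, 21), (9, 24), (10, 27), (10, 30), (8, 33), (8, 36), (7, 39), (4, 42), (5, 45), (3, 48), (2, 51), (0, 54), (0, 57)]
L [ 0.4846 -0.0719] [(0, 12), (6, 14), (12, 17), (18, 13), (24, 9), (30, 9), (36, 7), (42, 5), (48, 4), (54, 6), (60, 6), (66, 11), (72, 11), (78, 14), (84, 13)]
S [ 0.532  -0.1309] [(0, 17), (6, 15), (12, 13), (18, 12), (24, 13), (30, 11), (36, 8), (42, 4), (48, 4), (54, 8), (60, 10), (66, 11), (72, 12), (78, 10), (84, 15)]
M [ 0.5779 -0.1897] [(0, 10), (6, 12), (12, 13), (18, 10), (24, 8), (30, 8), (36, 10), (42, 11), (48, 12), (54, 15), (60, 13), (66, 15), (72, 15), (78, 16), (84, 12)]
```

{"api": "send_rows", "payload": {"xyz": [[0,-3.8,-4.75],[0,-3.8,-4.75],[0.5,-3.8,-4.75],[0.5,-3.8,-4.75],[0.5,-3.8,-4.75],[0.5,-3.8,-4.75],[0.5,-3.8,-4.75],[0.5,-3.8,-4.75]], "yaw": [0,0,0,0,0,0,0,0], "gripper": [0.4,0.4,0.4,0.4,0.4,0.4,0.4,0.4], "newtons": 20}}

```text
time: 1.7
tcp_pos: [0.4762, -0.0924, 0.1889]
ee_rot: [0.158, 0.691, 0.155, -0.688]
wrist_force: [0.9, -0.8, 0.2]
gripper_width: 0.0374
```

```bash
python3 -c "
from h import *
st([.4846,-.0718,.150])"
```

```text
t 1.7 tcp [476.2 -92.4 188.9] w 37.4 F [ 0.9 -0.8  0.2] T [ 0.03 -0.01 -0.04] q [-0.3  -0.18  1.84 -0.    1.47  0.83]
jaw yaw deg -64.49 tilt 0.005 -0.003 xaxis [ 0.005 -0.003 -1.   ]
tool shift cm [ 3.89 -1.51 -1.63]
```

{"api": "send_rows", "payload": {"xyz": [[2,-1.5,-1.6],[1.4,0,0],[0,0,0],[0,0,0]], "yaw": [0,-10.5,-10.5,0], "gripper": [0.4,0.4,0.4,0.4]}}

```text
time: 2.2
tcp_pos: [0.4861, -0.0659, 0.1541]
ee_rot: [0.286, 0.649, 0.282, -0.646]
wrist_force: [-0.1, -0.7, -0.4]
gripper_width: 0.0374
```

```bash
python3 -c "
from h import *
st([.4846,-.0718,.070])"
```

```text
t 2.2 tcp [486.1 -65.9 154.1] w 37.4 F [-0.1 -0.7 -0.4] T [-0.06  0.02 -0.  ] q [-0.24 -0.14  1.87 -0.    1.4   0.51]
jaw yaw deg -42.65 tilt 0.006 -0.003 xaxis [ 0.006 -0.002 -1.   ]
tool shift cm [8.41 0.24 0.55]
```

{"api": "send_rows", "payload": {"xyz": [[2,0.2,0.55],[2,0,0],[0,0,0]], "yaw": [0,0,0], "gripper": [0.4,0.4,0.4]}}

```text
time: 2.58
tcp_pos: [0.4848, -0.0722, 0.1146]
ee_rot: [0.281, 0.652, 0.277, -0.647]
wrist_force: [-0.5, 0.4, -0.0]
gripper_width: 0.0371
```

```bash
python3 -c "
from h import *
st([.4846,-.0718,.070])"
```

```text
t 2.575 tcp [484.8 -72.2 114.6] w 37.1 F [-0.5  0.4 -0. ] T [ 0.03 -0.03  0.05] q [-0.25 -0.1   1.92 -0.    1.32  0.51]
jaw yaw deg -43.48 tilt 0.008 -0.004 xaxis [ 0.009 -0.003 -1.   ]
tool shift cm [ 4.46 -0.08  0.  ]
```

{"api": "send_rows", "payload": {"xyz": [[2.2,0,0],[2.1,0,0],[0,0,0],[0,0,0],[0,0,0],[0,0,0]], "yaw": [0,0,0,0,0,0], "gripper": [0.4,0.4,0.4,0,0,0], "newtons": 30}}

```text
time: 3.32
tcp_pos: [0.4895, -0.0739, 0.0782]
ee_rot: [0.28, 0.656, 0.271, -0.646]
wrist_force: [-0.1, 1.1, -2.0]
gripper_width: 0.0158
```

```bash
python3 -c "
from h import *
st([.4846,-.0718,.150])"
```

```text
t 3.325 tcp [489.5 -73.9  78.2] w 15.8 F [-0.1  1.1 -2. ] T [-0.04 -0.02 -0.03] q [-0.25 -0.06  1.95 -0.    1.24  0.52]
jaw yaw deg -44.13 tilt 0.016 -0.009 xaxis [ 0.018 -0.005 -1.   ]
tool shift cm [-7.19 -0.38  0.13]
```

{"api": "send_rows", "payload": {"xyz": [[-2.0,0,0],[-2.0,0,0],[-2,0,0],[-2,0,0],[-1,0,0],[0,0,0]], "yaw": [0,0,0,0,0,0], "gripper": [0,0,0,0,0,0]}}

```text
time: 4.08
tcp_pos: [0.487, -0.0732, 0.1706]
ee_rot: [0.279, 0.656, 0.271, -0.647]
wrist_force: [0.4, -0.1, -2.3]
gripper_width: 0.0155
```

```bash
python3 -c "
from h import *
st([.4162,-.2205,.170])"
```

```text
t 4.075 tcp [487.  -73.2 170.6] w 15.5 F [ 0.4 -0.1 -2.3] T [ 0.03 -0.06  0.01] q [-0.25 -0.15  1.86 -0.    1.42  0.52]
jaw yaw deg -44.18 tilt 0.015 -0.008 xaxis [ 0.016 -0.005 -1.   ]
tool shift cm [ 0.02  5.19 15.5 ]
```

{"api": "send_rows", "payload": {"xyz": [[0,1.3,3.8],[0,1.3,3.8],[0,1.3,3.8],[0,1.2,3.4],[0,0,0],[0,0,0],[0,0,0],[0,0,0]], "yaw": [0,0,0,0,9.5,9.5,0,0], "gripper": [0,0,0,0,0,0,0,0]}}

```text
time: 5.08
tcp_pos: [0.4146, -0.217, 0.1617]
ee_rot: [0.163, 0.69, 0.163, -0.686]
wrist_force: [0.2, -0.3, -0.9]
gripper_width: 0.0159
```

```bash
python3 - <<'E'
from h import *
st([.4162,-.2205,.170])
for n in("top","scene"):
    p,W=cloud(n); np.savez(f"{n}1.npz",p=p,W=W)
    c=bot.calibration(n);R=np.array(c["rvec"]);uv,_=cv2.projectPoints(np.array([[.4162,-.2205,.0845],[.4162,-.2205,.11]]),R,np.array(c["tvec"]),np.array([[c["fx"],0,c["cx"]],[0,c["fy"],c["cy"]],[0,0,1]]),None);print(n,uv.ravel())
    u,v=uv.ravel()[:2].astype(int);u=max(u,60);v=max(v,45)
    cv2.imwrite(f"pics/{n}1.png",cv2.resize(p[v-45:v+45,u-60:u+60],(800,600),interpolation=cv2.INTER_CUBIC)[...,::-1])
E
```

```text
t 5.075 tcp [ 414.6 -217.   161.7] w 15.9 F [ 0.2 -0.3 -0.9] T [0.03 0.04 0.03] q [-0.6  -0.21  1.92  0.    1.42  0.51]
jaw yaw deg -63.34 tilt 0.002 -0.006 xaxis [ 0.007  0.001 -1.   ]
tool shift cm [-0.83  0.38  0.01]
top [273.67032884 230.37057485 273.53932664 230.32372087]
scene [243.73616154 205.02161643 243.52672137 195.23514928]
```

View pics/scene1.png

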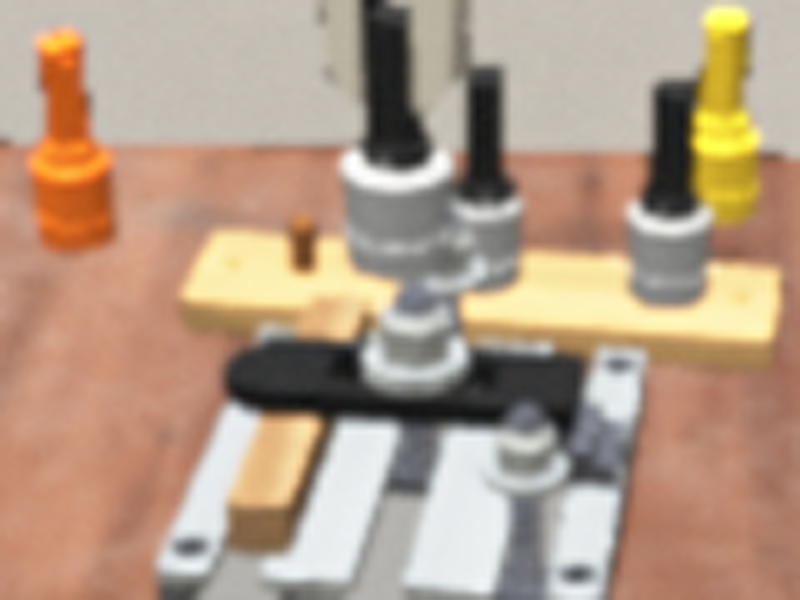

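The scene crop shows the socket hovering with its mouth just above the stud. It is slightly left of it, body centre near (396,210) against stud (415,300) in the crop. I'll measure both in the same camera.

```bash
cat > meas.py <<'E'
from h import *
import warnings;warnings.filterwarnings("ignore")
from scipy.optimize import least_squares
def meas(n=10):
    Ws=[cloud("scene")[1] for _ in range(n)];W=np.nanmedian(Ws,0)
    c0=bot.get_obs()["tcp_pos"];st()
    P=W.reshape(-1,3);mz=c0[2]-.0602
    def fit(lo,hi,cen,r,gate):
        q=P[(P[:,2]>lo)&(P[:,2]<hi)&(np.hypot(*(P[:,:2]-cen).T)<gate)]
        s=least_squares(lambda c:np.hypot(*(q[:,:2]-c).T)-r,cen,loss="soft_l1",f_scale=.001)
        return len(q),(s.x*1000).round(1)
    out={}
    out["body"]=fit(mz+.006,mz+.034,c0[:2],.0185,.026)
    out["nut"]=fit(.069,.079,np.array([.4162,-.2205]),.0126,.017)
    q=P[(P[:,2]>.0855)&(P[:,2]<.093)&(np.hypot(*(P[:,:2]-[.4162,-.2205]).T)<.012)];out["stud"]=len(q),(q.mean(0)*1000).round(1)
    print(out,"mouth z guess",mz.round(4))
E
python3 -c "
from meas import *
meas()"
```

```text
t 5.675 tcp [ 414.9 -217.4  162.5] w 15.7 F [-0.4  0.  -3. ] T [ 0. -0. -0.] q [-0.6  -0.21  1.92  0.    1.42  0.51]
jaw yaw deg -63.54 tilt 0.003 -0.007 xaxis [ 0.008 -0.    -1.   ]
{'body': (183, array([ 415.5, -219.3])), 'nut': (46, array([ 419. , -222.3])), 'stud': (18, array([ 418. , -223.6,   87.6]))} mouth z guess 0.1023
```

{"api": "send_rows", "payload": {"xyz": [[0,0.4,-0.14],[0,0,0]], "yaw": [0,0,0], "gripper": [0,0]}}

```text
invalid input
```

{"api": "send_rows", "payload": {"xyz": [[0,0.4,-0.14],[0,0,0]], "yaw": [0,0], "gripper": [0,0]}}

```text
time: 5.92
tcp_pos: [0.4183, -0.2206, 0.1626]
ee_rot: [0.163, 0.691, 0.161, -0.686]
wrist_force: [0.3, -0.3, -2.2]
gripper_width: 0.0158
```

```bash
python3 -c "
from meas import *
meas()"
```

```text
t 6.425 tcp [ 418.  -220.3  162.5] w 15.9 F [ 0.1  0.1 -2.4] T [-0.02 -0.01  0.01] q [-0.6  -0.2   1.91  0.    1.42  0.51]
jaw yaw deg -63.53 tilt 0.004 -0.007 xaxis [ 0.008 -0.    -1.   ]
{'body': (180, array([ 418.6, -222.4])), 'nut': (45, array([ 418.9, -222.3])), 'stud': (20, array([ 417.5, -223.6,   87.4]))} mouth z guess 0.1023
```

{"api": "send_rows", "payload": {"xyz": [[0.5,0,0],[0.5,0,0],[0.3,0,0],[0,0,0]], "yaw": [0,0,0,0], "gripper": [0,0,0,0]}}

```text
time: 6.92
tcp_pos: [0.4179, -0.2201, 0.1482]
ee_rot: [0.162, 0.691, 0.161, -0.686]
wrist_force: [-0.0, -0.5, -2.3]
gripper_width: 0.0157
```

```bash
python3 -c "
from h import *
st([.418,-.2203,.135])"
```

```text
t 6.925 tcp [ 417.9 -220.1  148.2] w 15.7 F [-0.  -0.5 -2.3] T [ 0.01  0.03 -0.  ] q [-0.6  -0.18  1.93  0.    1.39  0.51]
jaw yaw deg -63.53 tilt 0.003 -0.007 xaxis [ 0.007  0.    -1.   ]
tool shift cm [1.32 0.02 0.  ]
```

Mouth is about 88 mm up with no contact, so I'll ease down onto the nut top.

{"api": "send_rows", "payload": {"xyz": [[0.3,0,0],[0.3,0,0],[0.2,0,0],[0.2,0,0]], "yaw": [0,0,0,0], "gripper": [0,0,0,0]}}

```text
time: 7.42
tcp_pos: [0.4181, -0.2203, 0.1378]
ee_rot: [0.163, 0.691, 0.161, -0.686]
wrist_force: [-0.3, 0.3, -2.3]
gripper_width: 0.016
```

```bash
python3 -c "
from h import *
st([.418,-.2203,.1247])"
```

```text
t 7.425 tcp [ 418.1 -220.3  137.8] w 16.0 F [-0.3  0.3 -2.3] T [-0.01  0.01  0.05] q [-0.6  -0.17  1.94  0.    1.37  0.51]
jaw yaw deg -63.53 tilt 0.003 -0.007 xaxis [ 0.008  0.    -1.   ]
tool shift cm [ 1.31 -0.01  0.02]
```

Mouth is at about 77.6 mm, below the nut's top, with no resistance. It is going on.

{"api": "send_rows", "payload": {"xyz": [[0.3,0,0],[0.3,0,0],[0.3,0,0],[0.2,0,0]], "yaw": [0,0,0,0], "gripper": [0,0,0,0]}}

```text
time: 7.92
tcp_pos: [0.4182, -0.2203, 0.126]
ee_rot: [0.163, 0.691, 0.161, -0.686]
wrist_force: [-0.2, -0.5, -0.8]
gripper_width: 0.0157
```

```bash
python3 -c "
from h import *
st([.418,-.2203,.1247])"
```

```text
t 7.925 tcp [ 418.2 -220.3  126. ] w 15.7 F [-0.2 -0.5 -0.8] T [-0.01 -0.02 -0.01] q [-0.6  -0.16  1.95  0.    1.35  0.51]
jaw yaw deg -63.53 tilt 0.003 -0.007 xaxis [ 0.008 -0.    -1.   ]
tool shift cm [ 0.13 -0.01  0.02]
```

{"api": "send_rows", "payload": {"xyz": [[0.1,0,0],[0.1,0,0],[0.1,0,0]], "yaw": [0,0,0], "gripper": [0,0,0]}}

```text
time: 8.3
tcp_pos: [0.4185, -0.2203, 0.1241]
ee_rot: [0.163, 0.691, 0.161, -0.686]
wrist_force: [-4.1, 3.6, 9.3]
gripper_width: 0.0161
```

```bash
python3 -c "
from h import *
st([.418,-.2203,.1247])"
```

```text
t 8.3 tcp [ 418.5 -220.3  124.1] w 16.1 F [-4.1  3.6  9.3] T [ 0.74  0.99 -0.  ] q [-0.6  -0.16  1.95  0.    1.34  0.51]
jaw yaw deg -63.52 tilt 0.004 -0.007 xaxis [ 0.008 -0.    -1.   ]
tool shift cm [-0.06 -0.02  0.04]
```

Seated: z stops at the expected 124 mm with a light push. Next I'll turn clockwise.

{"api": "send_rows", "payload": {"xyz": [[0,0,0],[0,0,0],[0,0,0],[0,0,0],[0,0,0]], "yaw": [0,8,8,8,8], "gripper": [0,0,0,0,0], "newtons": 50}}

```text
time: 8.93
tcp_pos: [0.4182, -0.2211, 0.1244]
ee_rot: [-0.039, 0.709, -0.04, -0.703]
wrist_force: [-0.4, -0.7, -1.1]
gripper_width: 0.0157
```

```bash
python3 -c "
from h import *
st([.4183,-.2203,.1242])"
```

```text
t 8.925 tcp [ 418.2 -221.1  124.4] w 15.7 F [-0.4 -0.7 -1.1] T [-0.2   0.14  0.14] q [-0.6  -0.16  1.95  0.    1.34  1.09]
jaw yaw deg -96.44 tilt 0.001 -0.008 xaxis [ 0.008 -0.002 -1.   ]
tool shift cm [ 0.02 -0.08  0.  ]
```

Torque about 0.14 Nm matches the nut's friction, so it is turning.

{"api": "send_rows", "payload": {"xyz": [[0,0,0],[0,0,0],[0.02,0,0],[0,0,0]], "yaw": [8,8,4,0], "gripper": [0,0,0,0]}}

```text
time: 9.43
tcp_pos: [0.4181, -0.2218, 0.1244]
ee_rot: [-0.165, 0.69, -0.166, -0.685]
wrist_force: [-0.9, 1.4, -1.2]
gripper_width: 0.0155
```

```bash
python3 -c "
from h import *
st([.4183,-.2203,.1242])"
```

```text
t 9.425 tcp [ 418.1 -221.8  124.4] w 15.5 F [-0.9  1.4 -1.2] T [0.19 0.26 0.03] q [-0.6  -0.16  1.95  0.    1.34  1.45]
jaw yaw deg -117.13 tilt -0.0 -0.008 xaxis [ 0.007 -0.003 -1.   ]
tool shift cm [ 0.02 -0.14  0.05]
```

{"api": "send_rows", "payload": {"xyz": [[0,0,0],[0,0,0],[0,0,0]], "yaw": [3,3,3], "gripper": [0,0,0]}}

```text
time: 9.8
tcp_pos: [0.4179, -0.2219, 0.1244]
ee_rot: [-0.217, 0.675, -0.219, -0.67]
wrist_force: [-1.9, 1.1, -0.3]
gripper_width: 0.0157
```

```bash
python3 -c "
from h import *
st([.4183,-.2203,.1242])"
```

```text
t 9.8 tcp [ 417.9 -221.9  124.4] w 15.7 F [-1.9  1.1 -0.3] T [0.16 0.31 0.94] q [-0.6  -0.16  1.95  0.    1.34  1.6 ]
jaw yaw deg -125.93 tilt -0.001 -0.008 xaxis [ 0.007 -0.004 -1.   ]
tool shift cm [ 0.02 -0.15  0.06]
```

Torque has jumped to 0.94 Nm after 62° of turning. I'll try a bit more to confirm it is the hard stop.

{"api": "send_rows", "payload": {"xyz": [[0,0,0],[0,0,0],[0.05,0,0]], "yaw": [2,2,2], "gripper": [0,0,0]}}

```text
time: 10.18
tcp_pos: [0.4184, -0.2223, 0.1244]
ee_rot: [-0.252, 0.664, -0.254, -0.657]
wrist_force: [-1.8, -0.8, 4.7]
gripper_width: 0.0167
```

```bash
python3 - <<'E'
from meas import *
meas(4)
p,_=bot.snapshot("scene");cv2.imwrite("pics/end.png",cv2.resize(p[150:240,184:304],(800,600),interpolation=cv2.INTER_CUBIC)[...,::-1])
E
```

```text
t 10.375 tcp [ 418.4 -222.3  124.4] w 16.0 F [-0.3 -0.8  3.2] T [-0.01  0.09  1.05] q [-0.6  -0.16  1.95  0.    1.34  1.7 ]
jaw yaw deg -131.83 tilt -0.001 -0.009 xaxis [ 0.008 -0.005 -1.   ]
{'body': (169, array([ 418.5, -222.1])), 'nut': (15, array([ 412.6, -222.1])), 'stud': (0, array([nan, nan, nan]))} mouth z guess 0.0642
```

View pics/end.png

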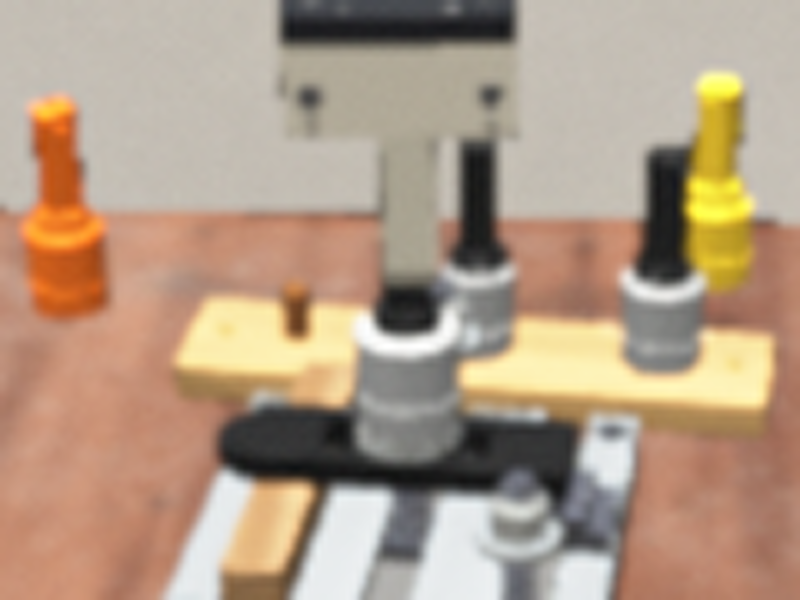

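The end view shows the socket fully down on the strap nut, with the other two standing on their pegs. Torque held at about 1 Nm over the last turn, 7 times the running friction, so the nut is at its stop. I'll ease the twist slightly, keep a light push, and check.

{"api": "send_rows", "payload": {"xyz": [[0.03,0,0],[0.03,0,0],[0,0,0],[0,0,0]], "yaw": [-3,0,0,0], "gripper": [0,0,0,0]}}

```text
time: 10.92
tcp_pos: [0.4184, -0.2223, 0.1243]
ee_rot: [-0.235, 0.67, -0.236, -0.663]
wrist_force: [-1.3, -0.5, 4.1]
gripper_width: 0.0159
```

```bash
python3 - <<'E'
from meas import *
meas(4);st()
E
```

```text
t 11.125 tcp [ 418.5 -222.3  124.4] w 15.8 F [-0.9  0.1  3.9] T [0.11 0.25 0.59] q [-0.6  -0.16  1.95  0.    1.34  1.65]
jaw yaw deg -128.86 tilt -0.001 -0.009 xaxis [ 0.008 -0.005 -1.   ]
{'body': (171, array([ 418.7, -222.2])), 'nut': (19, array([ 412.8, -222.5])), 'stud': (0, array([nan, nan, nan]))} mouth z guess 0.0642
t 11.125 tcp [ 418.5 -222.3  124.4] w 15.8 F [-0.9  0.1  3.9] T [0.11 0.25 0.59] q [-0.6  -0.16  1.95  0.    1.34  1.65]
jaw yaw deg -128.86 tilt -0.001 -0.009 xaxis [ 0.008 -0.005 -1.   ]
```

```bash
python3 -c "
from rig import bot
print(bot.job_done())"
```

```text
the job is handed in; nothing more can be done
None
```

The clamp's nut is tight. I handed the job in with `socket_large` still gripped, fully down and upright on it.

**Choosing the socket:** I did not try the small and medium sockets on the nut. Averaged depth pictures put the clamp's stud top at about 89.5 mm, against 87.5 and 85.5 mm for the spares, and its hexagon was the widest. That made it the 24 mm nut. The other two sockets never left their pegs.

**Fitting and turning:** The socket slid on without resistance and seated under a push of about 12 N. I then turned it about 68° clockwise. The nut ran at about 0.14 Nm, then torque rose to about 1 Nm at roughly 62° and stayed there, so I took that as the hard stop. I backed off 3° to ease the twist.

**Last checks, at 11.1 s:**
- **Socket on the nut:** mouth at about 64.2 mm (collar at 64.5 mm), tool tilt about 0.01 rad. The fitted body centre was within 0.3 mm of the nut centre measured before the socket went on.
- **Grip and push:** 50 N grip set, fingers at 15.8 mm on the 16 mm stem, about 6 N net downward push and 0.59 Nm of holding torque.

**Not confirmed:**
- The nut's angle is judged from torque and turn, not read directly. The stem also seemed to rock slightly in the pads over the last few degrees.
- In the last check, the nut fit (412.8 mm in x) and stud fit failed because the socket covers them, so I ignored both.

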